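Open the locking air valve with the blue knob

ROBOT

A 6-joint arm with a two-finger parallel gripper is mounted at the origin on the work surface. World frame = base frame: x ahead of the robot, y to its left, z up, the work surface at z = 0. Lengths are in m, angles in degrees, forces in N, time in s.
With the tool pointing down it reaches from about 0.325 to 0.9 m from the base axis. Payload 3.5 kg.
Tool frame: the origin (TCP) lies midway between the tips of the shut fingers; the grasp point (between the pads) lies arm.grip_point_offset behind it (arm.grip_point_offset is the distance from the TCP to the grasp point, in m); x points along the fingers, z is the direction in which the jaws open and shut, and the axes are right-handed (so a half turn about x gives the same grasp; the last joint's range is limited). The gripper opens to 85 mm and grips with 20 to 120 N. Pads are 22 mm wide; open, the fingers measure 114 mm over their backs; the gripper's body (76 mm by 85 mm) begins 54 mm behind the grasp point. The pads swing forward as they close: fully open they stand 13 mm farther back than shut.
Start: joints at [63.575, 15.837, -1.513, 72.651, 0, 84.076], TCP at [0.219, 0.585, 0.231] pointing down, gripper open.
Joint ranges: [-178.77, 178.77], [-48.84, 107.48], [-61.69, 71.31], [-111.58, 123.2], [-90, 87.43], [-180, 180]. Speed limits (degrees/s): [147.25, 147.25, 180, 180, 180, 180].

INTERFACE

Orientations are given as a 3x3 rotation matrix whose columns are the frame's x, y, z axes.
In Python, from bench import arm, viewer gives the robot as it stands. The module is installed in compiled form; this text tells all that it offers.
- The arm moves only by the shell command python3 -m handwheel 'ROWS' [FORCE]. ROWS is JSON, a list of rows, each a list of 3 entries, a list of its own where there are three numbers: the opening, from -1 (shut) to 1 (fully open), so that 0 is half open, then the shift along the tool's x, y, z in mm, then the turn, a rotation vector about the tool's x, y, z in rad. A call has 1 to 20 rows; each row shifts and turns the commanded pose from where the row before left it, along the tool's axes as they then stand; what a row does not reach is not made up. A row lasts 1/8 s, in which the tool goes at most 62.5 mm and 10.7 degrees, less where a joint would pass 70% of its speed; a pose out of reach is approached as far as the arm can. A call is refused whole if a number of a shift passes 62.5 or a number of a turn 0.188, either way. A call with a gripper value outside its range is refused whole. The fingers move at their own pace and stop on an object; FORCE is the grip in N (left out, the last holds). Time passes only in rows, so rows that do not move let the fingers close. It gives the time, the measured TCP pose, the force and the opening at its end, in the units of the state.
- arm.sense(): the state, without advancing time (a new reading comes with each control period).
- viewer.camera(name): name is "scene" or "top" or "wrist"; returns a dict with "img" (400x640x3 uint8, red, green, blue), "depth" (400x640 float32, m along the optical axis (not along the pixel's ray), 0 where there is no reading), "camera_matrix" (3x3 intrinsics, pixels), "extrinsics" (4x4, takes a point from camera to world coordinates); the wrist camera has in their place "mount" (4x4, takes a point from camera to tool coordinates, whose origin is the TCP and whose axes are the tool frame's). Camera axes: x right, y up, looking along -z (the intrinsics and any distortion apply to the point x, -y, -z); pixel columns grow to the right and rows downward; lengths in m; the calibration is good to about 2 mm. A picture is of the moment at which its call begins: read the wrist's pose just before it.
- arm.close_job(): hands the job in, once; it reports no verdict.
The state is a dict: "clock": time; "qpos": joint angles; "joint_velocities": joint speeds; "joint_torque": joint torques, N m; "tcp_pos": TCP position; "orientation": TCP orientation; "ft_force": force on the tool from outside, world axes, zero at the start; "wrist_torque": the same for the moment, N m; "finger_gap": opening from 0.0 (shut) to 1.0 (fully open).
Only numpy, scipy, OpenCV 4.12 (cv2) and the standard library are available. Lean on these libraries where they do the work, as an engineer would, in place of code of your own. Each camera call takes 0.05 s, during which the arm holds its last target.

TASK

Open the air valve that has the blue knob: pull the knob straight up to unlock it, turn it clockwise until its white pointer is at the green dot, then push it fully back down so that it locks, and let go. Do not touch the valve with the yellow knob.

Things in the scene. Friction and masses are not known exactly. Their poses are not given: they have to be found in the camera images.
- blue_grip (a point): Grip point of the blue knob, on its axis; rises and turns with it. Grip: upright blue bar 46 mm long (point x), 14 thick (y), 38 high (z, up); this point is 12 mm below the bar's top. White pointer line on its -x end. The bar stands on a round skirt 56 mm across, its top 26 mm below this point. Pushed in, this point is 90 mm above the bench, over a fixed aluminium valve block 90 mm square, 50 high.
- blue_lift (a joint): How far the blue knob is pulled up (m): 0 fully in and locked, 0.015 fully out. A key under the skirt blocks turning until it is lifted about 7 mm. Moves against about 4 N of friction and stays at the height where it is left. Goes fully in only within about 12 degrees of the red dot (shut) or green dot (open) on the block's white dial; in between the key lands on ribs 8 mm high.
- blue_turn (a joint): Angle of the blue knob on its block (rad), growing clockwise seen from above: 0 pointer at the red dot (shut; it starts within 0.1 rad of this), 1.22 (70 degrees) pointer at the green dot (open); end stops at -0.17 and 1.39. Turns against about 0.05 N m of friction and stays where it is left.
- yellow_valve: The other valve, with the yellow knob, not to be touched: same size and shape as the blue one, at least 150 mm from it (centre to centre); each has a foot plate 120 x 70 mm and brass ports to 69 mm either side. Origin at the centre of its foot on the bench, its knob's axis passes through it, knob top 102 mm above the bench.

How it is judged:
By the outcome, as a careful person would: the job done as asked, in the order asked, and still so for the second after the job is handed in, with the robot touching nothing.
It also fails if it takes over 35 s, if anything falls off the work surface, if the arm or the gripper's body presses on something with over 40 N, if the wrist force passes 120 N, or if a joint passes its speed limit or range.

## Working session

There is one attempt and no reset: what is moved stays moved. The work goes in short steps, Python scripts to look and compute and a shell command to move; the robot and the scene stay as the last step left them, time stands still between calls to the robot, and variables do not carry over. Pictures are saved under pics/ and viewed, and the job is handed in when it is done.

```bash
mkdir -p pics; python3 - <<'E'
from bench import arm, viewer
import cv2,numpy as np
s=arm.sense()
print({k:np.round(v,3).tolist() for k,v in s.items()}, arm.grip_point_offset)
for n in("top","scene"):
    c=viewer.camera(n); cv2.imwrite(f"pics/{n}0.png",c["img"][:,:,::-1]); np.savez(f"{n}0.npz",**c)
    print(n,c.keys(),c["camera_matrix"].tolist(),np.round(c["extrinsics"],3).tolist())
E
```

```text
{'clock': 0.0, 'qpos': [63.576, 15.879, -1.6, 72.65, -0.0, 84.075], 'joint_velocities': [0.046, 0.032, 0.013, 0.022, -0.055, -0.083], 'joint_torque': [-0.0, -44.551, 29.52, 0.017, -0.0, -0.0], 'tcp_pos': [0.219, 0.585, 0.23], 'orientation': [[-0.001, -0.937, 0.35], [-0.002, 0.35, 0.937], [-1.0, 0.0, -0.002]], 'ft_force': [-0.592, -0.374, -0.057], 'wrist_torque': [0.002, 0.019, -0.02], 'finger_gap': 1.001} 0.0187
top dict_keys(['img', 'depth', 'camera_matrix', 'extrinsics']) [[415.78337281543116, 0.0, 322.0584882276742], [0.0, 415.78337281543116, 197.67193387147023], [0.0, 0.0, 1.0]] [[0.027, 0.991, -0.13, 0.43], [-1.0, 0.026, -0.01, -0.007], [-0.007, 0.13, 0.991, 0.92], [0.0, 0.0, 0.0, 1.0]]
scene dict_keys(['img', 'depth', 'camera_matrix', 'extrinsics']) [[461.46116793146075, 0.0, 320.77374047661255], [0.0, 461.46116793146075, 196.26023828287762], [0.0, 0.0, 1.0]] [[0.849, -0.398, 0.347, 0.864], [0.528, 0.628, -0.572, -0.553], [0.01, 0.669, 0.744, 0.776], [0.0, 0.0, 0.0, 1.0]]
```

View pics/top0.png

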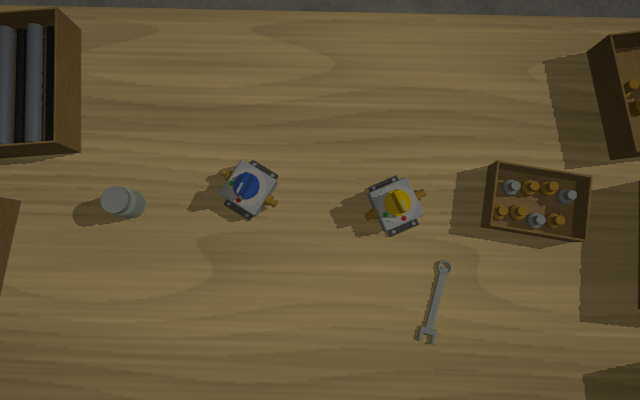

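View pics/scene0.png

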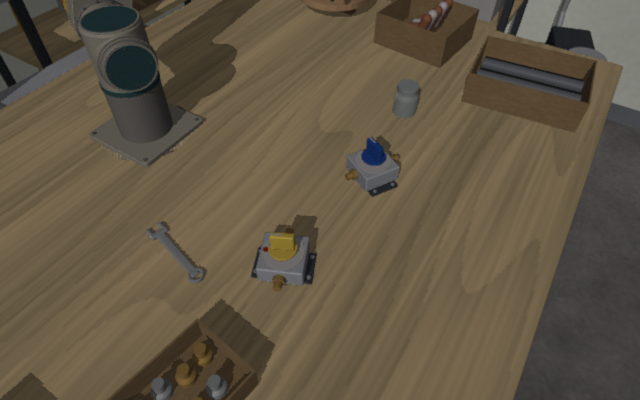

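Top view: the blue valve is at about (247,186) and the yellow at (397,204). The jar is at (117,202), and the way to the blue valve looks clear. Next I'll enlarge the blue knob.

```bash
python3 - <<'E'
import cv2,numpy as np
a=cv2.imread("pics/top0.png")[150:225,205:295]
b=cv2.imread("pics/scene0.png")[130:200,335:415]
cv2.imwrite("pics/c1.png",cv2.resize(a,None,fx=8,fy=8,interpolation=cv2.INTER_CUBIC))
cv2.imwrite("pics/c2.png",cv2.resize(b,None,fx=8,fy=8,interpolation=cv2.INTER_CUBIC))
E
```

```text
(no output)
```

View pics/c1.png

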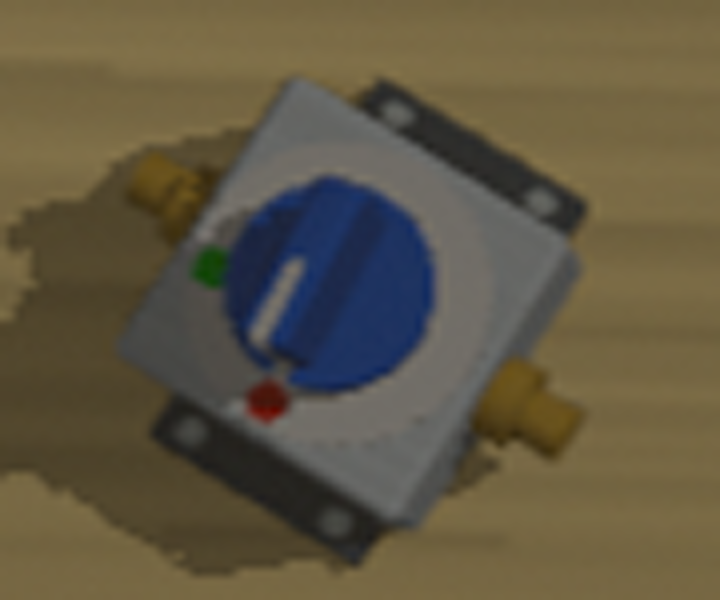

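View pics/c2.png

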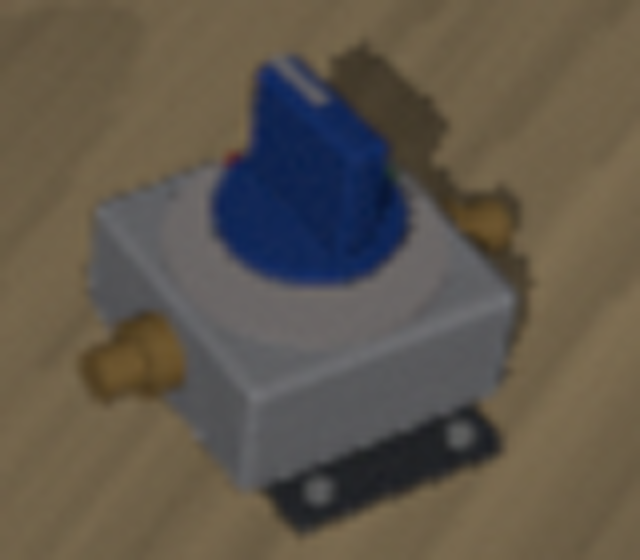

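```bash
cat > h.py <<'E'
import numpy as np,cv2
def cloud(c,E):
    K=c["camera_matrix"];d=c["depth"];v,u=np.mgrid[:400,:640]
    p=np.stack([(u-K[0,2])/K[0,0]*d,-(v-K[1,2])/K[1,1]*d,-d],-1)
    return p@E[:3,:3].T+E[:3,3]
def onplane(c,E,u,v,z):
    K=c["camera_matrix"];r=E[:3,:3]@np.array([(u-K[0,2])/K[0,0],-(v-K[1,2])/K[1,1],-1])
    return E[:3,3]+r*(z-E[2,3])/r[2]
def blue(c,E,lo=.09,hi=.13):
    P=cloud(c,E);h=cv2.cvtColor(c["img"],cv2.COLOR_RGB2HSV)
    m=(abs(h[...,0].astype(int)-115)<14)&(h[...,1]>120)&(c["depth"]>0)
    return P,m
E
python3 - <<'E'
import numpy as np,cv2
from h import *
for n in("top","scene"):
    c=np.load(n+"0.npz");E=c["extrinsics"];P,m=blue(c,E)
    q=P[m];t=q[(q[:,2]>.094)&(q[:,2]<.11)]
    print(n,m.sum(),len(t),np.percentile(q[:,2],[1,50,99]))
    if len(t)>5:
        r=cv2.minAreaRect((t[:,:2]*1000).astype(np.float32));print(r,t.mean(0))
    f=lambda a,b,z:np.round(onplane(c,E,a,b,z),4)
    if n=="top":
        g=lambda x,y,z:f(205+(x+.5)/8-.5,150+(y+.5)/8-.5,z)
        print("red",g(268,401,.05),"green",g(211,267,.05),"ptr",g(260,340,.102),g(298,262,.102))
        print("skirt c",g(330,285,.064)); print("corners",[g(*a,.05) for a in((297,78),(578,250),(400,522),(120,345))])
        h=cv2.cvtColor(c["img"],cv2.COLOR_RGB2HSV); y=P[(abs(h[...,0].astype(int)-27)<5)&(h[...,1]>200)]
        y=y[y[:,2]>.06]; print("yellow",y.mean(0))
E
```

```text
top 467 131 [0.06018411 0.0648791  0.10408918]
((564.5784301757812, 162.05557250976562), (15.378877639770508, 44.88420104980469), 64.27892303466797) [0.56568481 0.15930142 0.10046375]
red [0.5349 0.1794 0.05  ] green [0.5703 0.1965 0.05  ] ptr [0.5438 0.1711 0.102 ] [0.5637 0.1627 0.102 ]
skirt c [0.5641 0.1619 0.064 ]
corners [array([0.622 , 0.1763, 0.05  ]), array([0.5774, 0.0992, 0.05  ]), array([0.5038, 0.143 , 0.05  ]), array([0.5488, 0.2195, 0.05  ])]
yellow [ 0.5349148  -0.15046027  0.07766088]
scene 426 99 [0.0610188  0.07238921 0.1037619 ]
((568.5709228515625, 160.17538452148438), (14.391667366027832, 41.93490982055664), 64.35421752929688) [0.5705448  0.15688056 0.09976558]
```

Blue axis comes out at about (0.565, 0.161) and the pointer direction at about 154.5°. The block's red mark is at about 149° and its green mark at about 79°. I'll move above the knob and check with the wrist camera.

```bash
python3 -m handwheel '[[1,[0,-39,-23],[0,0,0]],[1,[0,-39,-23],[0,0,0]],[1,[0,-39,-23],[0,0,0]],[1,[0,-39,-23],[0,0,0]],[1,[0,-39,-23],[0,0,0]],[1,[0,-39,-23],[0,0,0]],[1,[0,-39,-23],[0,0,0]],[1,[0,-39,-23],[0,0,0]],[1,[0,-39,-23],[0,0,0]],[1,[0,-39,-23],[0,0,0]],[1,[0,-39,-23],[0,0,0]],[1,[0,-39,-23],[0,0,0]],[1,[0,0,0],[0.087,0,0]],[1,[0,0,0],[0,0,0]]]' 40
cat >> h.py <<'E'
def wrist(name):
    from bench import arm,viewer
    s=arm.sense();T=np.eye(4);T[:3,:3]=s["orientation"];T[:3,3]=s["tcp_pos"]
    c=viewer.camera("wrist");E=T@c["mount"]
    cv2.imwrite(f"pics/{name}.png",c["img"][:,:,::-1]);np.savez(name+".npz",E=E,**c)
    return s,c,E
E
python3 - <<'E'
from h import *
s,c,E=wrist("w1")
print(s["clock"],s["qpos"],s["tcp_pos"],np.round(s["orientation"],3).tolist())
P,m=blue(c,E);q=P[m];t=q[(q[:,2]>.094)&(q[:,2]<.11)]
print(m.sum(),len(t));
if len(t)>5:print(cv2.minAreaRect((t[:,:2]*1000).astype(np.float32)),t.mean(0))
E
```

```text
clock: 1.85
tcp_pos: [0.5604, 0.1624, 0.2306]
orientation: [[-0.001, -0.903, 0.43], [-0.0, 0.43, 0.903], [-1.0, 0.001, -0.001]]
ft_force: [0.1, -0.3, -1.2]
finger_gap: 0.996
1.85 [ 9.80800293e+00  1.17163518e+01 -6.85762472e+00  7.15062147e+01
  8.50808081e-03  3.52982542e+01] [0.56042808 0.16238395 0.230639  ] [[-0.001, -0.903, 0.43], [-0.0, 0.43, 0.903], [-1.0, 0.001, -0.001]]
2029 483
((565.0888061523438, 163.7025604248047), (13.11178207397461, 44.62720489501953), 64.36077880859375) [0.56612274 0.16310242 0.10153733]
```

View pics/w1.png

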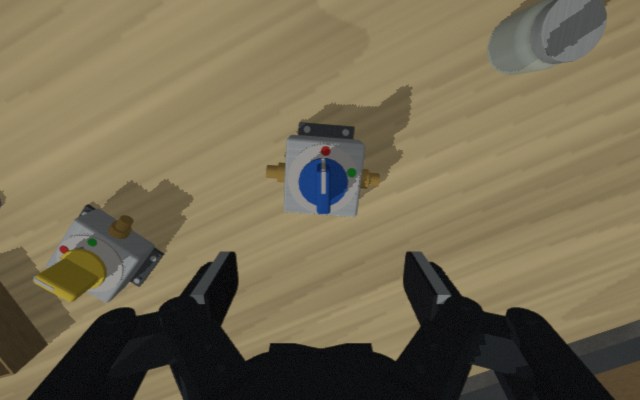

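```bash
python3 - <<'E'
import cv2
a=cv2.imread("pics/w1.png")[115:225,260:385]
cv2.imwrite("pics/c3.png",cv2.resize(a,None,fx=5,fy=5,interpolation=cv2.INTER_CUBIC))
E
```

```text
(no output)
```

View pics/c3.png

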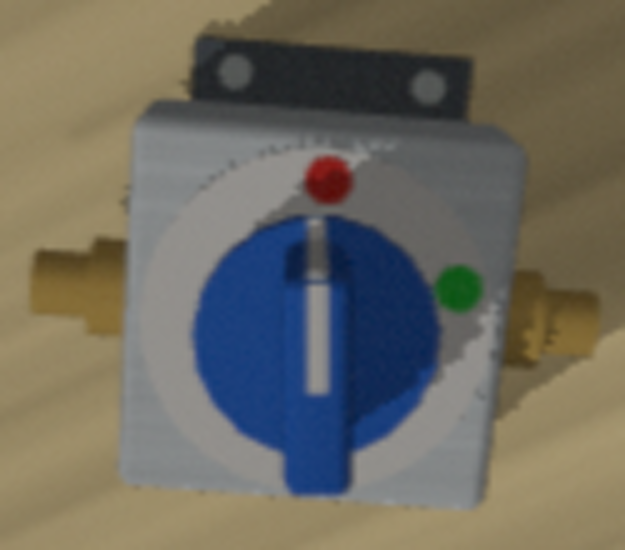

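The bar is aligned with the tool: it runs from (318,280) to (318,490) in the crop. The red dot is at (328,180) and the green at (459,288), so the pointer sits slightly on the shut side of red.

```bash
python3 - <<'E'
from h import *
c=np.load("w1.npz");E=c["E"]
g=lambda x,y,z:onplane(c,E,260+(x+.5)/5-.5,115+(y+.5)/5-.5,z)[:2]
r,gr=g(328,180,.05),g(459,288,.05);sk=g(317,334,.064)
top=g(317,384,.102);p=g(319,284,.102)-g(316,492,.102)
a=lambda v:np.degrees(np.arctan2(v[1],v[0]))
print("red",r,"green",gr,"skirt",sk,"bartop c",top)
# axis from dots: chord, 70deg
d=gr-r;m=(r+gr)/2;n=np.array([-d[1],d[0]]);h=np.linalg.norm(d)/2/np.tan(np.radians(35))
for sg in(1,-1):print("axis",m+sg*n/np.linalg.norm(n)*h)
for o in(sk,top):print(a(r-o),a(gr-o),np.linalg.norm(r-o))
print("bar",a(p), np.linalg.norm(p))
O=E[:3,:3]; R=np.array([[-.001,-.903,.43],[0,.43,.903],[-1,.001,-.001]])
for t in((.565,.163),):print("tool shift mm",R.T@(np.array([*t,.0715])-np.array([.5604,.1624,.2306]))*1000)
E
```

```text
red [0.53618103 0.17988424] green [0.57153409 0.19652106] skirt [0.56400051 0.16388229] bartop c [0.56401491 0.16354352]
axis [0.54197764 0.21344736]
axis [0.56573748 0.16295795]
150.09220761282316 77.00279524958387 0.03209339824432586
149.58365666230804 77.15561651505575 0.032276058601214776
bar 153.91705047564022 0.042868817494685706
tool shift mm [159.0954  -4.0549   2.6789]
```

```bash
python3 -m handwheel '[[1,[20,-3.3,2.6],[0,0,0]],[1,[40,0,0],[0,0,0]],[1,[40,0,0],[0,0,0]],[1,[35,0,0],[0,0,0]],[1,[15,0,0],[0,0,0]],[1,[8,0,0],[0,0,0]],[1,[0,0,0],[0,0,0]]]' 40
python3 - <<'E'
from h import *
s,c,E=wrist("w2")
print(s["clock"],s["tcp_pos"],s["ft_force"])
E
```

```text
clock: 2.78
tcp_pos: [0.5651, 0.1642, 0.0739]
orientation: [[0.001, -0.903, 0.43], [0.0, 0.43, 0.903], [-1.0, -0.001, 0.0]]
ft_force: [-0.7, -0.3, 0.9]
finger_gap: 0.997
2.775 [0.5651086  0.16419415 0.07385674] [-0.71916238 -0.27625785  0.90022106]
```

View pics/w2.png

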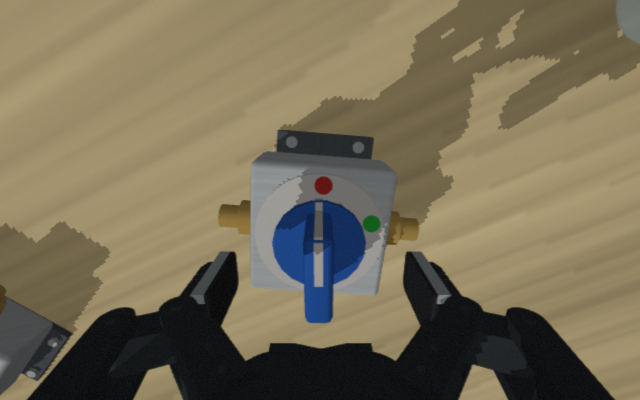

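The knob is centred between the fingers: bar at column 318, finger midpoint 320. Closing.

```bash
python3 -m handwheel '[[1,[2,0,0],[0,0,0]],[0,[0,0,0],[0,0,0]],[-0.4,[0,0,0],[0,0,0]],[-1,[0,0,0],[0,0,0]],[-1,[0,0,0],[0,0,0]],[-1,[0,0,0],[0,0,0]],[-1,[0,0,0],[0,0,0]]]' 50
python3 - <<'E'
from h import *
s,c,E=wrist("w3")
print(s["clock"],s["tcp_pos"],s["ft_force"],s["wrist_torque"],s["finger_gap"]*85)
E
```

```text
clock: 3.7
tcp_pos: [0.5645, 0.1635, 0.0715]
orientation: [[-0.0, -0.903, 0.43], [-0.001, 0.43, 0.903], [-1.0, -0.0, -0.001]]
ft_force: [-1.1, -2.1, 2.8]
finger_gap: 0.158
3.7 [0.56452907 0.16354424 0.07149302] [-1.13945461 -2.10480564  2.81211987] [-0.42405746  0.29384365  0.05189479] 13.47196127648894
```

View pics/w3.png

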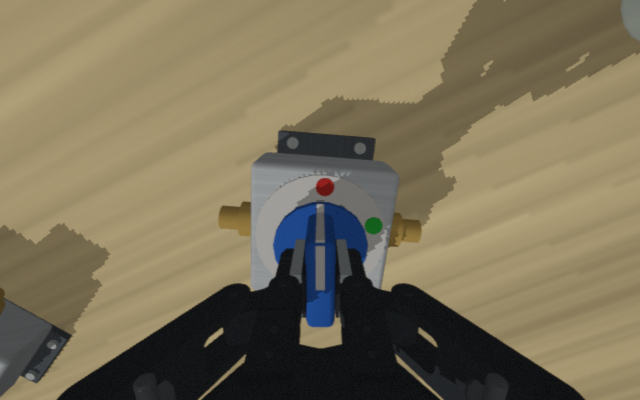

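Gripped at a gap of about 13.5 mm, with the bar between the pads at column 319. Side forces are small. Lifting.

```bash
python3 -m handwheel '[[-1,[-3,0,0],[0,0,0]],[-1,[-4,0,0],[0,0,0]],[-1,[-4,0,0],[0,0,0]],[-1,[-2,0,0],[0,0,0]],[-1,[0,0,0],[0,0,0]],[-1,[0,0,0],[0,0,0]]]' 60
python3 - <<'E'
from h import *
s,c,E=wrist("w4")
print(s["clock"],s["tcp_pos"],s["ft_force"],s["wrist_torque"],s["finger_gap"]*85)
E
```

```text
clock: 4.5
tcp_pos: [0.5645, 0.1636, 0.0845]
orientation: [[-0.0, -0.903, 0.43], [-0.001, 0.43, 0.903], [-1.0, -0.0, -0.001]]
ft_force: [-0.4, -4.5, -1.6]
finger_gap: 0.153
4.5 [0.56451403 0.16360307 0.08448583] [-0.36033841 -4.54245276 -1.58357507] [-0.85632455 -0.01419614 -0.03313733] 12.998547777197265
```

View pics/w4.png

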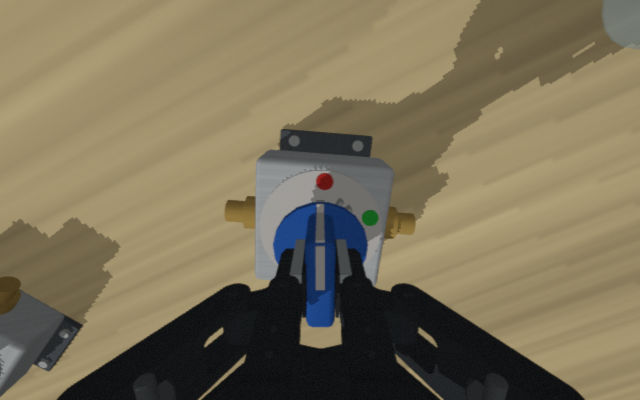

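The knob came up with the gripper: it looks the same in the picture while the block has receded. Turning clockwise.

```bash
python3 -m handwheel '[[-1,[0,0,0],[0.15,0,0]],[-1,[0,0,0],[0.15,0,0]],[-1,[0,0,0],[0.15,0,0]],[-1,[0,0,0],[0.15,0,0]],[-1,[0,0,0],[0.15,0,0]],[-1,[0,0,0],[0.15,0,0]],[-1,[0,0,0],[0.15,0,0]],[-1,[0,0,0],[0.15,0,0]],[-1,[0,0,0],[0.1,0,0]],[-1,[0,0,0],[0,0,0]]]' 60
python3 - <<'E'
from h import *
s,c,E=wrist("w5")
O=s["orientation"];print(s["clock"],s["qpos"],s["tcp_pos"],s["ft_force"],s["wrist_torque"],s["finger_gap"]*85, "ptr dir",np.degrees(np.arctan2(-O[1,1],-O[0,1])),np.degrees(np.arctan2(O[1,1],O[0,1])))
E
```

```text
clock: 5.8
tcp_pos: [0.5655, 0.164, 0.0845]
orientation: [[0.002, 0.172, 0.985], [0.0, 0.985, -0.172], [-1.0, 0.0, 0.002]]
ft_force: [2.7, -2.9, -4.7]
finger_gap: 0.151
5.8 [ 9.88685172e+00  1.87250597e+01 -1.65116728e+01  5.46729402e+01
 -4.34500375e-03  1.09803171e+02] [0.56548797 0.16400966 0.08450068] [ 2.71624605 -2.85884328 -4.72222973] [-0.68962392 -0.53117988 -0.01623479] 12.817905590007229 ptr dir -99.9163025669581 80.0836974330419
```

View pics/w5.png

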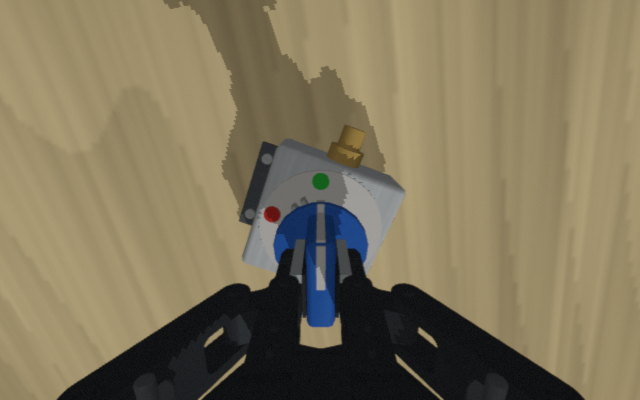

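Pointer line is at column 320 and the green dot at (320.5,181). I'll work out the residual angle.

```bash
python3 - <<'E'
from h import *
a=lambda v:np.degrees(np.arctan2(v[1],v[0]))
ax=np.array([.5648,.1637])
for n in("w3","w4","w5"):
    c=np.load(n+".npz");E=c["E"];i=c["img"].astype(int)
    g=(i[...,1]>i[...,0]*1.8)&(i[...,1]>i[...,2]*1.5)&(i[...,1]>50)
    r=(i[...,0]>i[...,1]*2.5)&(i[...,0]>i[...,2]*2.5)&(i[...,0]>80)
    o=[]
    for m in(r,g):
        v,u=np.nonzero(m);p=onplane(c,E,u.mean(),v.mean(),.05)[:2];o.append(p);print(n,u.mean(),v.mean(),len(u),p,a(p-ax),np.linalg.norm(p-ax))
E
```

```text
w3 324.4932735426009 186.7219730941704 223 [0.53638724 0.17974116] 150.5519759511128 0.03262827032447638
w3 373.0625 225.44196428571428 224 [0.57185995 0.19629289] 77.77796907792163 0.033348757206759505
w4 324.1979695431472 181.1979695431472 197 [0.53640788 0.17976077] 150.50415640217733 0.03261994421776959
w4 369.75384615384615 217.53846153846155 195 [0.57185863 0.1964118 ] 77.82328647704111 0.03346470298304989
w5 271.60893854748605 213.98882681564245 179 [0.53599633 0.1795274 ] 151.21153649601948 0.03286575409376322
w5 320.2798165137615 180.95871559633028 218 [0.57150518 0.19617407] 78.33363615210642 0.03315907564263142
```

```bash
python3 -m handwheel '[[-1,[0,0,0],[0.02,0,0]],[-1,[0,0,0],[0,0,0]],[-1,[4,0,0],[0,0,0]],[-1,[4,0,0],[0,0,0]],[-1,[4,0,0],[0,0,0]],[-1,[2,0,0],[0,0,0]],[-1,[0,0,0],[0,0,0]],[-1,[0,0,0],[0,0,0]]]' 60
python3 - <<'E'
from h import *
s,c,E=wrist("w6")
O=s["orientation"];print(s["clock"],s["tcp_pos"],s["ft_force"],s["wrist_torque"],s["finger_gap"]*85,np.degrees(np.arctan2(O[1,1],O[0,1])))
E
```

```text
clock: 6.85
tcp_pos: [0.5655, 0.1641, 0.0715]
orientation: [[0.002, 0.193, 0.981], [0.0, 0.981, -0.193], [-1.0, 0.001, 0.002]]
ft_force: [1.4, -2.0, 7.3]
finger_gap: 0.152
6.85 [0.56553967 0.16405427 0.07145707] [ 1.44063385 -2.04407766  7.25466552] [-0.82488458 -0.19722896 -0.02325045] 12.90264815814323 78.8887738549853
```

View pics/w6.png

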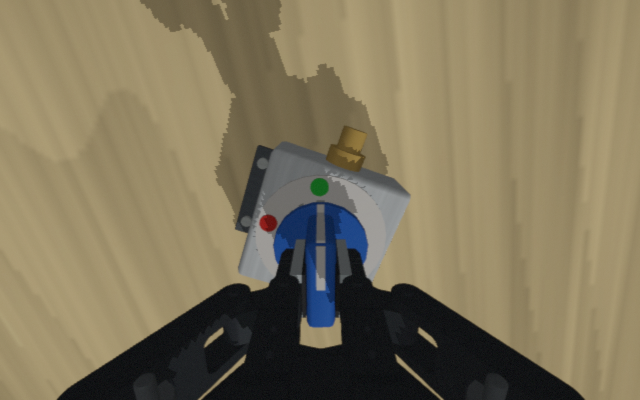

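Back at the starting height. I'll press a few mm more to make sure it is seated.

```bash
python3 -m handwheel '[[-1,[1.5,0,0],[0,0,0]],[-1,[1.5,0,0],[0,0,0]],[-1,[0,0,0],[0,0,0]]]' 60
```

```text
clock: 7.28
tcp_pos: [0.5657, 0.1641, 0.0713]
orientation: [[0.002, 0.193, 0.981], [0.0, 0.981, -0.193], [-1.0, 0.001, 0.002]]
ft_force: [-4.7, -4.8, 22.7]
finger_gap: 0.157
```

It meets a hard stop: 22.7 N with only 0.2 mm of motion. I'll relieve the load, open and retreat.

```bash
python3 -m handwheel '[[-1,[-2,0,0],[0,0,0]],[-0.4,[0,0,0],[0,0,0]],[0.2,[0,0,0],[0,0,0]],[1,[0,0,0],[0,0,0]],[1,[0,0,0],[0,0,0]],[1,[0,0,0],[0,0,0]],[1,[0,0,0],[0,0,0]],[1,[0,0,0],[0,0,0]]]' 60
python3 - <<'E'
from h import *
s,c,E=wrist("w7")
print(s["clock"],s["tcp_pos"],s["ft_force"],s["finger_gap"]*85)
E
```

```text
clock: 8.28
tcp_pos: [0.5647, 0.1639, 0.0693]
orientation: [[0.0, 0.193, 0.981], [0.0, 0.981, -0.193], [-1.0, 0.0, 0.0]]
ft_force: [1.1, -0.5, 1.1]
finger_gap: 1.0
8.275 [0.56473323 0.16392495 0.06934318] [ 1.07446322 -0.52288587  1.10948663] 85.04127356363635
```

View pics/w7.png

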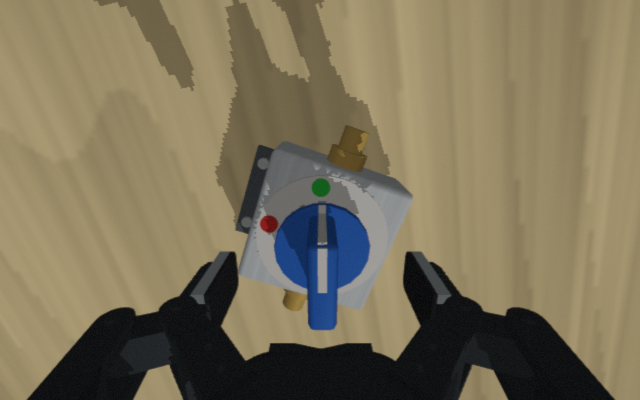

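Released cleanly. The pointer at column 321 is in line with the green dot at (320,188). Retreating up.

```bash
python3 -m handwheel '[[1,[-15,0,0],[0,0,0]],[1,[-40,0,0],[0,0,0]],[1,[-50,0,0],[0,0,0]],[1,[-50,0,0],[0,0,0]],[1,[0,0,0],[0,0,0]],[1,[0,0,0],[0,0,0]]]'
python3 - <<'E'
from h import *
s,c,E=wrist("w8")
P,m=blue(c,E);q=P[m];t=q[(q[:,2]>.094)&(q[:,2]<.13)]
print(s["clock"],s["ft_force"],cv2.minAreaRect((t[:,:2]*1000).astype(np.float32)),np.median(t[:,2]))
c0=np.load("w1.npz");P,m=blue(c0,c0["E"]);q=P[m];t=q[(q[:,2]>.094)&(q[:,2]<.13)];print("before top z",np.median(t[:,2]))
cv2.imwrite("pics/c8.png",cv2.resize(c["img"][115:235,250:395,::-1],None,fx=5,fy=5,interpolation=cv2.INTER_CUBIC))
E
```

```text
clock: 9.07
tcp_pos: [0.5647, 0.1639, 0.2251]
orientation: [[0.001, 0.193, 0.981], [0.0, 0.981, -0.193], [-1.0, 0.0, 0.001]]
ft_force: [0.0, -0.8, -0.1]
finger_gap: 0.997
9.075 [ 0.04467673 -0.82006066 -0.11882076] ((565.7273559570312, 163.40647888183594), (45.05451583862305, 13.720463752746582), 79.27960205078125) 0.10173573989713919
before top z 0.10172104035298779
```

View pics/c8.png

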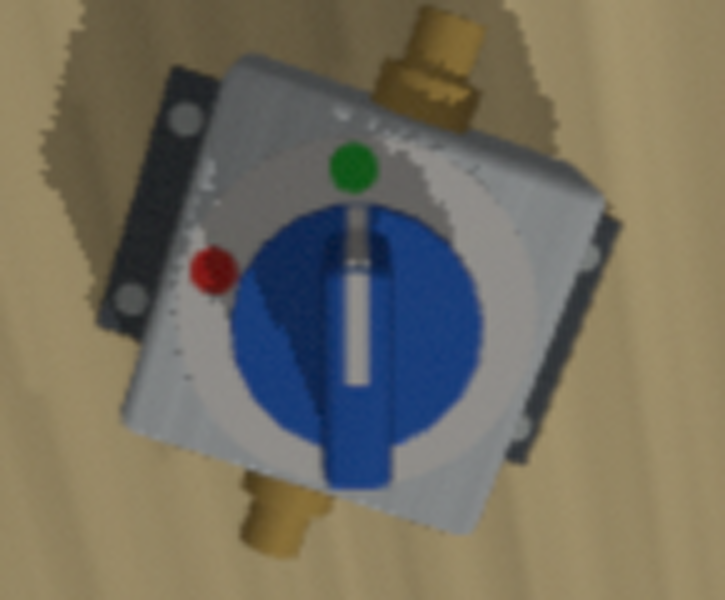

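The knob top is at 101.7 mm, the same as when it was locked at the start. The pointer at column 357 is within about 1° of the green dot at (353,168), and the gripper is clear. Handing in.

```bash
python3 -c "
from bench import arm
print(arm.close_job())"
```

```text
the job is handed in; nothing more can be done
None
```

The blue valve is open and locked. I gripped the blue knob, lifted it 13 mm, turned it about 75° clockwise to the green dot, pushed it back down, let go and backed away. The job was handed in at about 9 s.

- **Turn:** the pointer lines up with the green dot to within about 1–2°. My two ways of finding the knob's axis disagreed by about 2 mm, so the angle is no more certain than that.
- **Locked down:** pressing further met a hard stop at about 23 N, and after release the knob top measured 101.7 mm above the bench, the same as at the start.
- **Clear of contact:** the gripper is open above the knob, with TCP at 225 mm and wrist force under 1 N.
- **Yellow valve:** all motion was at the blue valve or on the approach to it, about 300 mm from the yellow one. I did not take a final picture of the yellow valve.

No check failed.

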